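# Centre-punch a die-cast box in the marking stand

### The arm

A 7-joint arm with a two-finger parallel gripper is mounted at the origin on the work surface. World frame = base frame: x ahead of the robot, y to its left, z up, the work surface at z = 0. Lengths are in m, angles in rad, forces in N, time in s.
With the tool pointing down it reaches from about 0.425 to 0.925 m from the base axis. Payload 6.8 kg.
Tool frame: the origin (TCP) lies at the very end of the fingers, on their centre line; the grasp point (between the pads) lies 19 mm behind it; y points along the fingers, z is the direction in which the jaws open and shut, and the axes are right-handed (so a half turn about y gives the same grasp; the last joint's range is limited). The gripper opens to 85 mm and grips with 20 to 120 N. Pads are 22 mm wide; open, the fingers measure 114 mm over their backs; the gripper's body (76 mm by 85 mm) begins 54 mm behind the grasp point. The pads swing forward as they close: fully open they stand 13 mm farther back than shut.
Start: joints at [-1.41, 0.477, 0.022, 1.555, -0.011, 1.109, -0.083], TCP at [0.179, 0.651, 0.231] pointing down, gripper open.
Joint ranges: [-2.96, 2.96], [-0.34, 2.1], [-1.41, 1.46], [0.24, 2.44], [-1.37, 4.51], [0.17, 1.92], [-2.96, 2.96]. Speed limits (rad/s): [2.39, 2.39, 3.14, 3.14, 3.14, 3.14, 3.14].

### API

Orientations are given as a rotation vector (axis times angle).
In Python, from bench import r gives the robot as it stands.
- The arm moves only by the tool drive_tool, never from a script. Its argument "series" is a list of rows, each a list of 7 numbers: the shift along the tool's x, y, z in mm, then the turn, a rotation vector about the tool's x, y, z in degrees, then the finger opening in mm, from 0 to 85.4. In form: [[tx, ty, tz, wx, wy, wz, grip], ...]. A call has 1 to 5 rows; each row is the pose to reach, as a shift and turn from the pose measured when the call began, along the tool's axes at that moment; what a row does not reach only later rows make up. A row lasts 1/10 s, in which the tool goes at most 50 mm and 8.59 degrees, less where a joint would pass 70% of its speed; a pose out of reach is approached as far as the arm can. A call with a gripper value outside its range is refused whole. The fingers move at their own pace and stop on an object; "squeeze" is the grip in N (left out, the last holds). Time passes only in rows, so rows that repeat a pose let the fingers close. It gives the time, the measured TCP pose, the force and the opening at its end, in the units of the state.
- r.get_obs(): the state, without advancing time (a new reading comes with each control period).
- r.grab_frame(name): name is "scene" or "top" or "wrist"; returns a dict with "frame" (480x640x3 uint8, blue, green, red), "intrinsics" (3x3 intrinsics, pixels), "rvec" (rotation vector, rad) and "tvec" (3), from world to camera coordinates, as OpenCV has them. Camera axes: x right, y down, z forward; pixel columns grow to the right and rows downward; lengths in m; the calibration is good to about 2 mm. A picture is of the moment at which its call begins. There is no depth.
- r.hand_in(): hands the job in, once; it reports no verdict.
The state is a dict: "clock": time; "joints": joint angles; "qvel": joint speeds; "tau": joint torques, N m; "tcp_pos": TCP position; "orientation": TCP orientation; "contact_force": force on the tool from outside, world axes, zero at the start; "moment": the same for the moment, N m; "grip_width": finger opening in m.
Only numpy, scipy, OpenCV 4.12 (cv2) and the standard library are available. Lean on these libraries where they do the work, as an engineer would, in place of code of your own. Each camera call takes 0.05 s, during which the arm holds its last target.

### The job

The next die-cast box is marked out and needs its centre-punch mark. Slide it home under the marking stand, snug against both the back fence and the side stop so that the scribed cross is under the punch, then press the red cap of the automatic punch straight down until its spring trips with a snap, and let it back up without leaning on it any harder. Leave the box home in the stand with the punch fully up, and do not disturb the other things on the bench.

Things in the scene. Friction and masses are not known exactly. Their poses are not given: they have to be found in the camera images.
- stand: Marking stand fixed to the bench: blue cast foot with a steel column (25 mm dia, 231 mm high, at its x = +90 mm), aluminium fence, steel side stop. Origin on the bench directly under the punch axis; z up, +x towards the fence, +y towards the stop. It has no base plate: the box slides on the bench.
- fence (a point): Point on the fence's flat face, at x = +35 mm, y = -15 mm, z = 20 mm of the stand. The face looks to the stand's -x, is 28 mm high and runs from y = -140 to +90 mm.
- stop (a point): Point on the side stop's flat face, at x = -30 mm, y = +60 mm, z = 20 mm of the stand. The face looks to the stand's -y, is 28 mm high and runs from x = -55 to -5 mm; the stop and its foot bar fill y = 60 to 84 mm.
- head: Blue punch head, clamped on the column at a height that differs from day to day: guide barrel 34 mm dia, 34 mm high on the punch axis, and a 22 mm wide arm back to the column. Origin on the punch axis at the barrel's underside, 114 to 122 mm above the bench; axes parallel to the stand's.
- cap (a point): Centre of the top of the punch's red mushroom cap: 25 mm dia, 10 mm high, at rest 92 mm above the head's origin. The 13 mm dia steel punch under it slides vertically in the barrel, 48 mm of travel, held up by about 3 N; once its point is on the work the cap also sinks against the punch's own spring.
- nose (a point): End of the punch's nose on its axis; at rest 26 mm below the head's origin. The point stands out of it by 17 to 35 mm (reground, not measured), so it meets the lid after 8 to 34 mm of cap travel. From there the cap resists with 7 N, rising to about 18 N in 4 mm; then the punch snaps down, the force drops by several N, and the cap bottoms hard a few mm farther down.
- rod (a joint): How far the point is driven back into the punch's nose, in m: 0 at rest (reads down to -0.0006); it hardly moves until the punch trips, then jumps to 0.0045 to 0.005, its stop. Springs out again to 0 when the punch is let up.
- box: Grey closed die-cast aluminium box to be punched: 120 mm (its x) by 150 mm (its y), 45 mm high, 0.34 to 0.61 kg. Origin at the centre of its underside. Starts 30 to 80 mm short of the fence and 30 to 100 mm short of the stop, turned up to 0.35 rad. Home: axes parallel to the stand's, +x face on the fence, +y face on the stop, origin at x = -25, y = -15 mm of the stand.
- mark (a point): White scribed cross on a blue-dyed 34 mm patch on the lid: at x = +25 mm, y = +15 mm, z = 45 mm of the box.
- axis (a point): Point on the punch axis at lid height, 45 mm above the stand's origin: where the cross belongs.
- finished_box: Bystander: smaller finished grey box 94 x 120 x 34 mm with a black knob and a red and a black socket on its lid; origin at the centre of its underside.
- multimeter: Bystander: yellow handheld multimeter lying on its back, 150 x 75 x 38 mm; origin at the centre of its underside.
- parts_tray: Bystander: blue tray of sockets and nuts, 100 x 150 x 32 mm; origin at the centre of its underside.
- screwdriver: Bystander: orange screwdriver lying on the bench, along its own x.
- calliper: Bystander: steel calliper with black slide, 200 x 60 x 11 mm; origin near the middle of its beam.
- knob: Bystander: black control knob, 32 mm dia, 18 mm high; origin at the centre of its underside.
There are look-alikes about, which are no part of the job. Leave any yellow look-alike of the box alone.

How it is judged:
On the way, in this order (a step that is already met when the one before it is completed fails the run):
1. the box is home against fence and stop, the cross under the punch (horizontal distance between mark and axis below 0.0025 m and angle between the x axis of box and the x axis of stand, either way round below 0.03 rad), for 0.2 s.
2. the punch trips on the lid, with the cross still under it (all of step 1 and value of joint rod above 0.003 m and contact force between head and box above 0.5 N), for 0.02 s.
At the end, for the whole second after the job is handed in: The box stands still and flat, square with the stand (0.03 rad), with its cross within 2.5 mm of the punch axis; the punch is fully up (within 3 mm) and its point has sprung out again (within 1 mm) (all of step 1 and z of cap in the frame of head above 0.089 m and value of joint rod below 0.001 m and angle between box's own z axis and vertical below 0.03 rad and linear speed of box below 0.01 m/s); the robot touches nothing.
It fails at once if the punch is leaned on: it presses the box with more than 30 N (contact force between head and box above 30 N).
It fails at once if another thing on the bench is moved by more than 30 mm (distance of any of finished_box, multimeter, parts_tray, screwdriver, calliper, knob from where it was at the start of the episode above 0.03 m).
It also fails if it takes over 64 s, if anything falls off the work surface, if the arm or the gripper's body presses on something with over 40 N, if the wrist force passes 120 N, or if a joint passes its speed limit or range.

## Working session

There is one attempt and no reset: what is moved stays moved. The work goes in short steps, Python scripts to look and compute and a tool call to move; the robot and the scene stay as the last step left them, time stands still between calls to the robot, and variables do not carry over. Pictures are saved under pics/ and viewed, and the job is handed in when it is done.

Besides the shell and the picture viewer there is one more tool, called after ">>>" as name(argument=value, ...), one argument or row to a line, values as JSON. drive_tool: Moves the arm, as the interface text tells. Its arguments: {"type":"object","properties":{"series":{"type":"array","items":{"type":"array","items":{"type":"number"}}},"squeeze":{"type":"number"}},"required":["series"]}

```bash
ls; mkdir -p pics; python3 - <<'E'
from bench import r
import cv2,json,numpy as np
o=r.get_obs();print(o)
for n in ["scene","top","wrist"]:
    f=r.grab_frame(n);cv2.imwrite(f"pics/{n}0.png",f["frame"])
    np.savez(f"pics/{n}0.npz",K=f["intrinsics"],r=f["rvec"],t=f["tvec"]);print(n,f["intrinsics"],f["rvec"],f["tvec"])
E
```

```text
pics
{'clock': 0.0, 'joints': array([-1.41007147,  0.47781125,  0.02234572,  1.55644944, -0.01150099,
        1.10929252, -0.08306248]), 'qvel': array([-0.0001483 ,  0.00139318, -0.00121359,  0.0004076 ,  0.00084672,
       -0.00214421, -0.00070937]), 'tau': array([ 5.81496170e-04, -5.96448255e+01,  1.60839424e+00, -2.81202257e+01,
        1.25180781e-02,  9.41197271e-03,  8.80844368e-06]), 'tcp_pos': array([0.17913999, 0.65018293, 0.23031921]), 'orientation': array([-1.56231153,  0.21111547, -0.21094595]), 'contact_force': array([ 0.75691008,  0.19460022, -0.12623411]), 'moment': array([-0.03027971,  0.00533304,  0.0170202 ]), 'grip_width': 0.08526725440989764}
scene [[473.54843388   0.         318.85074744]
 [  0.         473.54843388 234.14946279]
 [  0.           0.           1.        ]] [ 0.91298766  2.65061421 -0.85807541] [ 0.41351682 -0.16080339  1.34953367]
top [[568.04348589   0.         315.61823051]
 [  0.         568.04348589 243.30348242]
 [  0.           0.           1.        ]] [ 2.18729867 -2.12544474  0.15109506] [-0.02462868  0.50365491  1.66560974]
wrist [[371.22688882   0.         321.61027642]
 [  0.         371.22688882 243.45698232]
 [  0.           0.           1.        ]] [-2.28318123 -1.73950895 -0.27933493] [-0.67461868 -0.04094862  0.38148159]
```

View pics/scene0.png

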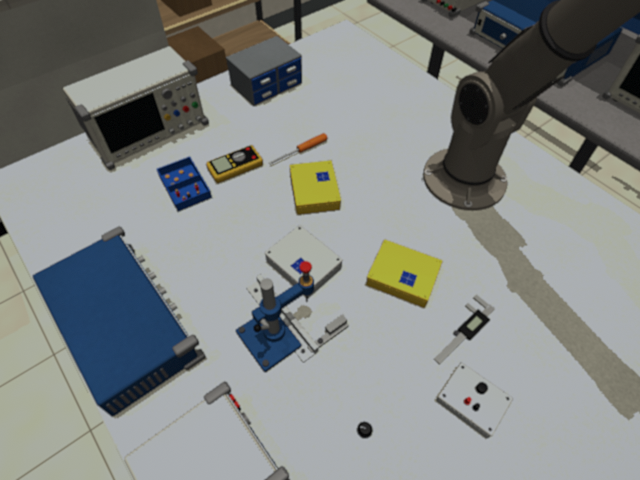

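View pics/top0.png

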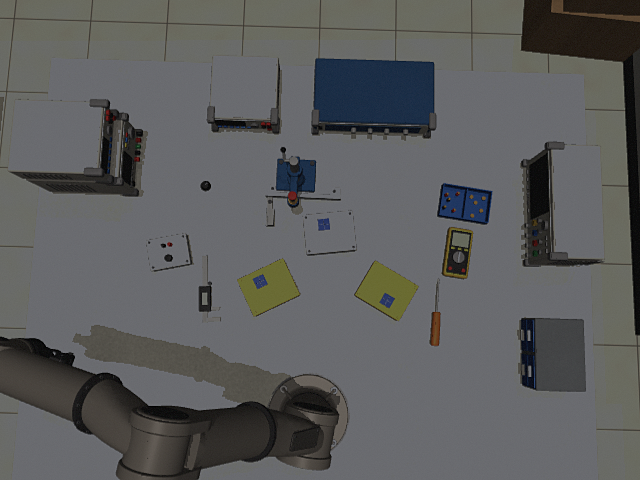

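View pics/wrist0.png

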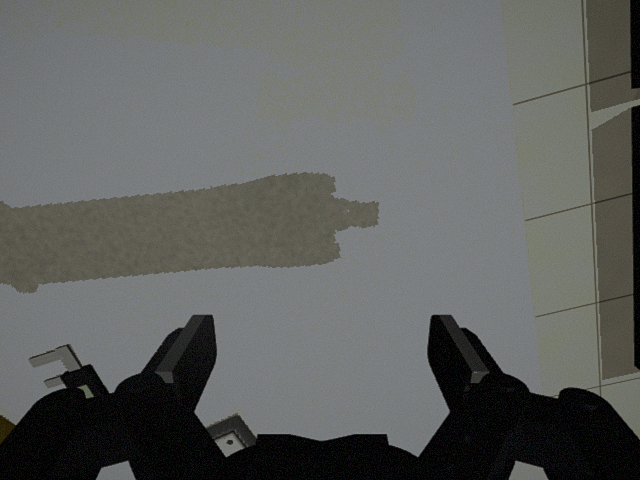

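```bash
cat > h.py <<'E'
import numpy as np,cv2
def cam(n):
    d=np.load(f"pics/{n}.npz");return d["K"],d["r"],d["t"]
def proj(n,P):
    K,r,t=cam(n);return cv2.projectPoints(np.atleast_2d(np.array(P,float)),r,t,K,None)[0][:,0]
def ray(n,uv,z):
    K,r,t=cam(n);R=cv2.Rodrigues(r)[0];c=-R.T@t
    uv=np.atleast_2d(np.array(uv,float));o=[]
    for u in uv:
        d=R.T@np.linalg.inv(K)@np.array([u[0],u[1],1]);o.append(c+d*(z-c[2])/d[2])
    return np.array(o)
def crop(n,x0,y0,w,h,s,out,gain=1.0):
    im=cv2.imread(f"pics/{n}.png")[y0:y0+h,x0:x0+w]
    im=cv2.resize(im,None,fx=s,fy=s,interpolation=cv2.INTER_CUBIC)
    im=np.clip(im*float(gain),0,255).astype(np.uint8)
    for k in range(0,w,10):
        cv2.putText(im,str(x0+k),(k*s,8),0,.3,(0,0,255),1) if k%20==0 else 0
        cv2.line(im,(k*s,0),(k*s,4),(0,0,255),1)
    for k in range(0,h,10):
        cv2.putText(im,str(y0+k),(0,k*s+4),0,.3,(0,0,255),1)
    cv2.imwrite(f"pics/{out}.png",im)
E
python3 -c "
from h import *
crop('top0',255,140,110,120,5,'ctop',1.6)
crop('scene0',230,215,130,155,5,'cscene')
"; ls pics
```

```text
cscene.png
ctop.png
scene0.npz
scene0.png
top0.npz
top0.png
wrist0.npz
wrist0.png
```

View pics/ctop.png

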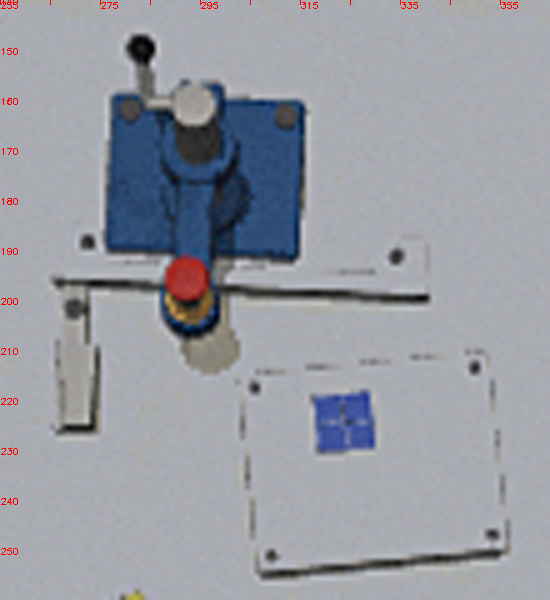

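View pics/cscene.png

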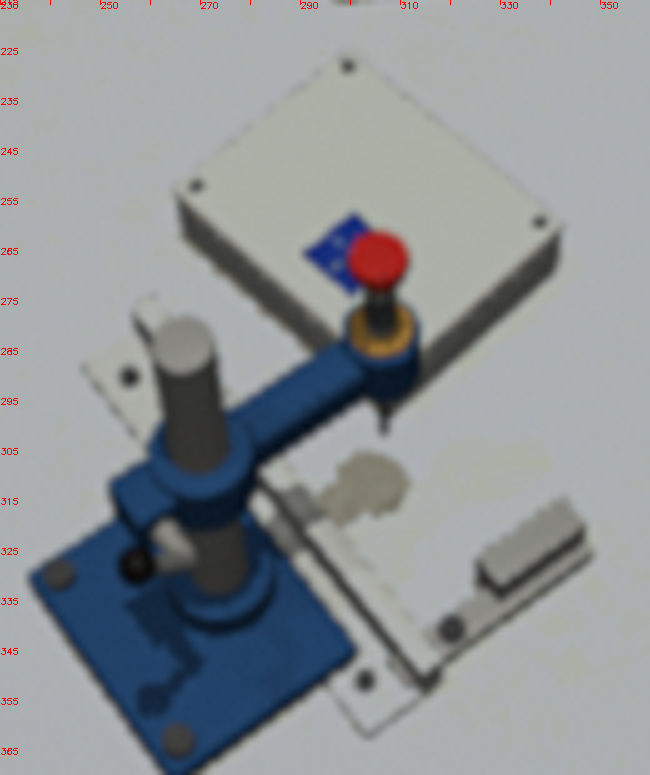

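```bash
python3 -c "
from h import *
for n in ['top0','scene0']:
    K,r,t=cam(n);R=cv2.Rodrigues(r)[0];print(n,-R.T@t)
print('mark',ray('top0',(324.2,224.4),.045))
print('lid',ray('top0',[(303.6,214.6),(352,210.2),(356.2,250.2),(307,254.3)],.045))
print('screws',ray('top0',[(306,217.5),(350,213.5),(353.5,246.8),(309.2,251.2)],.045))
print('fence line top',ray('top0',[(266,196.3),(340.8,199.6)],.028))
print('fence line bot',ray('top0',[(266,196.6),(340.8,200)],.0))
print('coltop',ray('top0',(293.9,160.6),.231),ray('scene0',(266.8,283.8),.231))
print('cap',[ (ray('top0',(292.2,195.8),z),ray('scene0',(305.5,266),z)) for z in (.206,.21,.214)])
print('stop',ray('top0',[(267.3,210),(273.9,210),(273.5,225),(266.7,225)],.028))
"
```

```text
top0 [ 2.80053015e-01 -2.90406708e-04  1.71758576e+00]
scene0 [0.90224552 0.46606598 0.99339345]
mark [[ 0.56024768 -0.03410981  0.045     ]]
lid [[ 0.58810146  0.02824118  0.045     ]
 [ 0.60580299 -0.11624181  0.045     ]
 [ 0.48550621 -0.13107555  0.045     ]
 [ 0.46901571  0.01449281  0.045     ]]
screws [[ 0.579519    0.02080298  0.045     ]
 [ 0.59558366 -0.11045118  0.045     ]
 [ 0.49544085 -0.12286465  0.045     ]
 [ 0.47844895  0.00825176  0.045     ]]
fence line top [[ 0.64414829  0.14418073  0.028     ]
 [ 0.64077804 -0.08280259  0.028     ]]
fence line bot [[ 0.6492399   0.14653764  0.        ]
 [ 0.64549944 -0.0841979   0.        ]]
coltop [[0.7005882  0.05570716 0.231     ]] [[0.70086246 0.06394734 0.231     ]]
cap [(array([[0.60931407, 0.05800845, 0.206     ]]), array([[0.61174412, 0.06419686, 0.206     ]])), (array([[0.60844277, 0.05785418, 0.21      ]]), array([[0.61321989, 0.06623837, 0.21      ]])), (array([[0.60757148, 0.0576999 , 0.214     ]]), array([[0.61469565, 0.06827989, 0.214     ]]))]
stop [[0.6020726  0.13858821 0.028     ]
 [0.60266841 0.11866718 0.028     ]
 [0.5567384  0.11813881 0.028     ]
 [0.55613205 0.13859111 0.028     ]]
```

The box I want is the grey one with the blue patch: lid centre at top (330,232), scene (305,258). It could be confused with:
- yellow look-alikes at top (268,287) and (387,290)
- the smaller finished box at top (168,252), which has a knob and sockets but no patch

The crop shows the grey lid with its blue-dyed cross at top (324,224), so the choice holds. Next I'll overlay the fitted models to check the poses.

```bash
cat >> h.py <<'E'
def T(p,yaw,pts):
    c,s=np.cos(yaw),np.sin(yaw);pts=np.atleast_2d(np.array(pts,float))
    return np.c_[p[0]+c*pts[:,0]-s*pts[:,1],p[1]+s*pts[:,0]+c*pts[:,1],pts[:,2]]
def boxpts(p,yaw):
    return T(p,yaw,[(sx*.06,sy*.075,z) for z in (.045,0) for sx,sy in ((1,1),(1,-1),(-1,-1),(-1,1))])
def overlay(n,box,stand,x0,y0,w,h,s,out,gain=1,hz=.118):
    im=cv2.imread(f"pics/{n}.png")[y0:y0+h,x0:x0+w]
    im=np.clip(cv2.resize(im,None,fx=s,fy=s,interpolation=cv2.INTER_CUBIC)*float(gain),0,255).astype(np.uint8)
    def pl(P,col,close=True):
        q=(proj(n,P)-[x0,y0]+.5)*s
        cv2.polylines(im,[q.astype(np.int32)],close,col,1)
    b=boxpts(*box);pl(b[:4],(0,255,0));pl(b[4:],(0,128,0))
    pl(T(*box,[(.02,.015,.045),(.03,.015,.045)]),(0,255,255));pl(T(*box,[(.025,.01,.045),(.025,.02,.045)]),(0,255,255))
    for z in(0,.028):pl(T(*stand,[(.035,-.14,z),(.035,.09,z)]),(255,0,255))
    pl(T(*stand,[(-.055,.06,.028),(-.005,.06,.028),(-.005,.084,.028),(-.055,.084,.028)]),(255,0,255))
    a=np.linspace(0,2*np.pi,24)
    pl(T(*stand,np.c_[.09+.0125*np.cos(a),.0125*np.sin(a),a*0+.231]),(255,0,255))
    pl(T(*stand,np.c_[.0125*np.cos(a),.0125*np.sin(a),a*0+hz+.092]),(255,255,0))
    cv2.imwrite(f"pics/{out}.png",im)
E
python3 -c "
from h import *
b=((.5371,-.0511),.119);s=((.6090,.0568),-.0155)
overlay('top0',b,s,255,140,110,120,5,'otop',1.6)
overlay('scene0',b,s,230,215,130,155,5,'oscene')
print(ray('top0',[(268,287),(387,290),(168,252)],.04))
from bench import r
print(cv2.Rodrigues(r.get_obs()['orientation'])[0])
"
```

```text
[[ 0.36931786  0.12649104  0.04      ]
 [ 0.37051061 -0.22458085  0.04      ]
 [ 0.46443354  0.42678115  0.04      ]]
[[ 9.64100737e-01 -3.07163363e-04  2.65536579e-01]
 [-2.65536745e-01 -1.41445776e-03  9.64099702e-01]
 [ 7.94541676e-05 -9.99998952e-01 -1.44524292e-03]]
```

View pics/otop.png

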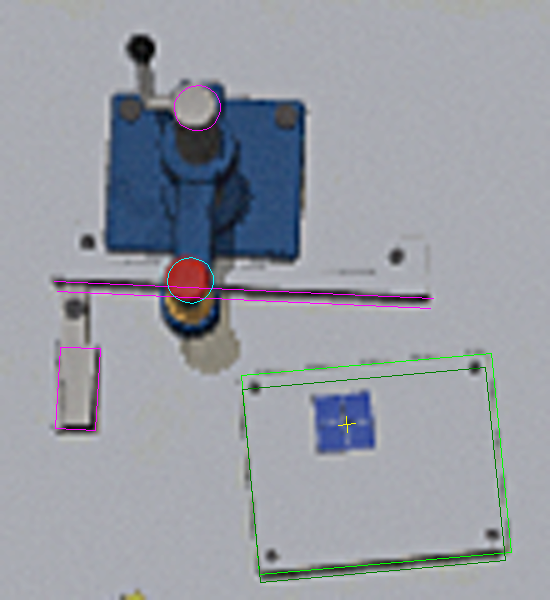

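View pics/oscene.png

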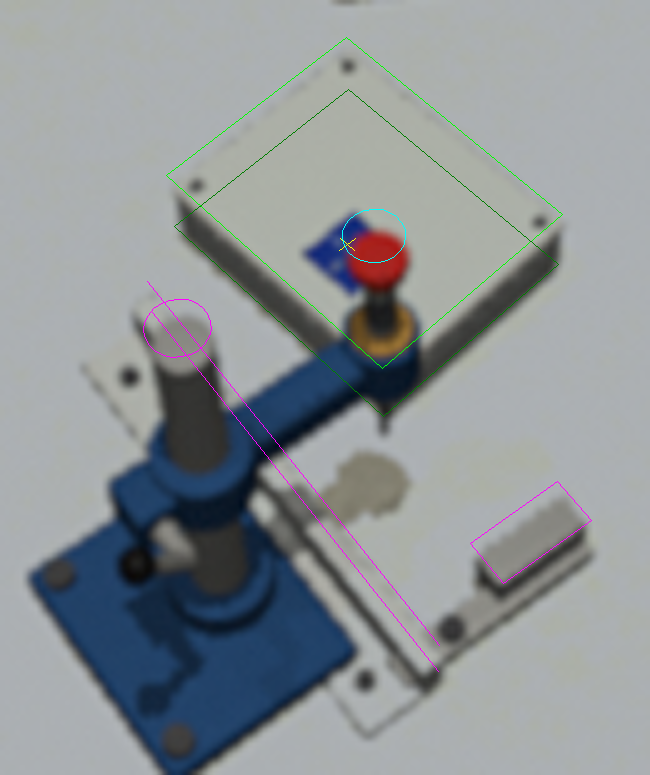

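Top and scene disagree by about 5 mm, beyond the quoted 2 mm. I'll therefore home the box by contact and check the mark against the stand within a single image. Now the approach.

```bash
cat > go.py <<'E'
import sys,numpy as np,cv2
from bench import r
from scipy.spatial.transform import Rotation as R
# usage go.py x y z yaw(tool x axis yaw, rad): prints shift mm and turn deg in tool frame
x,y,z,yaw=map(float,sys.argv[1:5])
o=r.get_obs();A=R.from_rotvec(o['orientation']).as_matrix()
c,s=np.cos(yaw),np.sin(yaw)
B=np.array([[c,0,-s],[s,0,c],[0,-1,0]]).astype(float)
B=np.column_stack([[c,s,0],[0,0,-1],np.cross([c,s,0],[0,0,-1])])
print('shift',np.round(A.T@(np.array([x,y,z])-o['tcp_pos'])*1e3,1),'turn',np.round(R.from_matrix(A.T@B).as_rotvec(degrees=True),2),'t',o['clock'],o['tcp_pos'].round(4),'F',o['contact_force'].round(2),'w',round(o['grip_width'],4))
E
python3 go.py .43 .30 .2 -.0155; python3 go.py .43 -.05 .12 -.0155
```

```text
shift [ 334.9   30.9 -271.1] turn [ 8.000e-02 -1.451e+01 -1.000e-02] t 0.15 [0.1791 0.6503 0.2305] F [-0.11  0.11  0.77] w 0.0854
shift [ 427.8  111.4 -608.4] turn [ 8.000e-02 -1.451e+01 -1.000e-02] t 0.15 [0.1791 0.6503 0.2305] F [-0.11  0.11  0.77] w 0.0854
```

>>> drive_tool(
  series=[
    [40, 0, -30, 0, -5, 0, 85],
    [80, 0, -60, 0, -10, 0, 85],
    [120, 0, -90, 0, -14.5, 0, 85],
    [160, 0, -125, 0, -14.5, 0, 85],
    [200, 0, -160, 0, -14.5, 0, 85],
  ],
)

```text
clock: 0.65
tcp_pos: [0.3268, 0.4465, 0.2306]
orientation: [-1.572, 0.013, -0.012]
contact_force: [0.1, 0.6, -0.5]
grip_width: 0.085
```

```bash
python3 go.py .43 .30 .2 -.0155; python3 go.py .43 -.05 .12 -.0155
```

```text
shift [ 105.5   30.8 -144.8] turn [ 0.09 -0.02 -0.02] t 0.65 [0.3268 0.4465 0.2306] F [ 0.12  0.6  -0.51] w 0.085
shift [ 111.1  111.3 -494.6] turn [ 0.09 -0.02 -0.02] t 0.65 [0.3268 0.4465 0.2306] F [ 0.12  0.6  -0.51] w 0.085
```

>>> drive_tool(
  series=[
    [35, 10, -35, 0, 0, 0, 85],
    [70, 20, -70, 0, 0, 0, 85],
    [105, 30, -105, 0, 0, 0, 85],
    [107, 30, -155, 0, 0, 0, 85],
    [107, 35, -200, 0, 0, 0, 85],
  ],
)

```text
clock: 1.15
tcp_pos: [0.4318, 0.2424, 0.1956]
orientation: [-1.573, 0.014, -0.014]
contact_force: [1.1, 0.6, -0.7]
grip_width: 0.0847
```

>>> drive_tool(
  series=[
    [0, 10, -49, 0, 0, 0, 85],
    [0, 20, -98, 0, 0, 0, 85],
    [2, 30, -147, 0, 0, 0, 85],
    [3, 40, -196, 0, 0, 0, 85],
    [4, 60, -242, 0, 0, 0, 85],
  ],
)

```text
clock: 1.65
tcp_pos: [0.432, 0.0006, 0.1376]
orientation: [-1.572, 0.012, -0.016]
contact_force: [1.5, 0.7, 0.3]
grip_width: 0.0851
```

```bash
python3 go.py .43 -.05 .02 -.0155; python3 go.py .425 -.05 .012 -.0155
```

```text
shift [ -1.5 117.7 -50.5] turn [ 0.07 -0.13  0.17] t 1.65 [0.432  0.0006 0.1376] F [1.47 0.7  0.32] w 0.0851
shift [ -6.5 125.7 -50.6] turn [ 0.07 -0.13  0.17] t 1.65 [0.432  0.0006 0.1376] F [1.47 0.7  0.32] w 0.0851
```

>>> drive_tool(
  series=[
    [-2, 10, -45, 0, 0, 0, 85],
    [-2, 40, -50, 0, 0, 0, 85],
    [-2, 75, -50, 0, 0, 0, 85],
    [-2, 105, -50, 0, 0, 0, 85],
    [-2, 122, -50, 0, 0, 0, 85],
  ],
)

```text
clock: 2.15
tcp_pos: [0.4283, -0.0496, 0.0137]
orientation: [-1.572, 0.014, -0.015]
contact_force: [0.3, 0.8, 0.3]
grip_width: 0.0852
```

```bash
cat > snap.py <<'E'
import sys,numpy as np,cv2
from bench import r
i=sys.argv[1]
for n in sys.argv[2:]:
    f=r.grab_frame(n);cv2.imwrite(f"pics/{n}{i}.png",f["frame"])
    np.savez(f"pics/{n}{i}.npz",K=f["intrinsics"],r=f["rvec"],t=f["tvec"])
E
python3 snap.py 1 scene top; python3 -c "
from h import *
a=cv2.imread('pics/scene1.png')[180:360,210:370];cv2.imwrite('pics/a1.png',cv2.resize(a,None,fx=3,fy=3))"
```

```text
(no output)
```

View pics/a1.png

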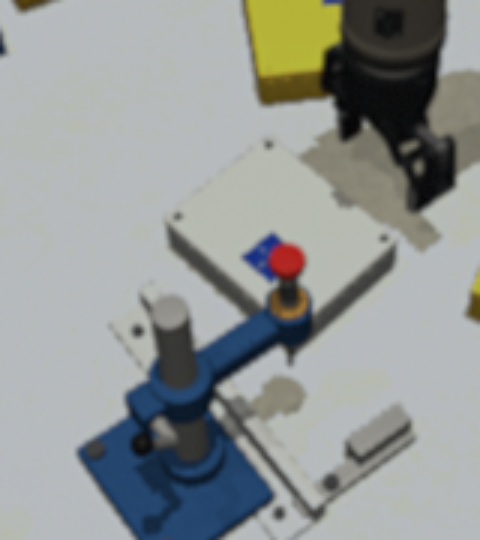

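The fingers straddle the box's -x face and stand clear of the yellow boxes. Pushing towards the fence.

>>> drive_tool(
  series=[
    [12, 0, 0, 0, 0, 0, 85],
    [24, 0, 0, 0, 0, 0, 85],
    [36, 0, 0, 0, 0, 0, 85],
    [46, 0, 0, 0, 0, 0, 85],
    [55, 0, 0, 0, 0, 0, 85],
  ],
)

```text
clock: 2.75
tcp_pos: [0.4824, -0.0495, 0.0142]
orientation: [-1.571, 0.016, -0.009]
contact_force: [-7.3, 2.1, 4.4]
grip_width: 0.0846
```

>>> drive_tool(
  series=[
    [6, 0, 0, 0, 0, 0, 85],
    [12, 0, 0, 0, 0, 0, 85],
    [16, 0, 0, 0, 0, 0, 85],
    [18, 0, 0, 0, 0, 0, 85],
    [20, 0, 0, 0, 0, 0, 85],
  ],
)

```text
clock: 3.25
tcp_pos: [0.5003, -0.0499, 0.0142]
orientation: [-1.571, 0.02, -0.006]
contact_force: [-10.4, 1.1, 8.7]
grip_width: 0.085
```

```bash
python3 snap.py 2 scene top; python3 -c "
from h import *
crop('top2',250,150,115,120,5,'a2',1.6)"; python3 go.py .511 -.05 .012 -.0155
```

```text
shift [9.5 2.1 0.1] turn [ 0.02 -0.06 -0.38] t 3.35 [ 0.5015 -0.05    0.0142] F [-4.51 -0.14  0.26] w 0.0851
```

View pics/a2.png

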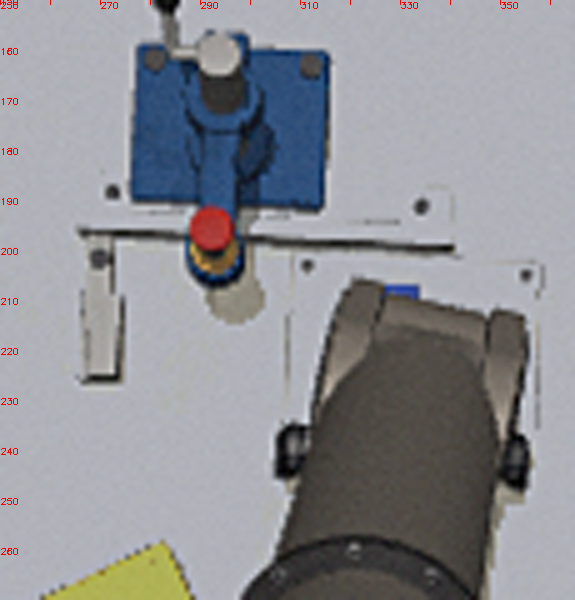

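>>> drive_tool(
  series=[
    [3, 0, 0, 0, 0, 0, 85],
    [6, 0, 0, 0, 0, 0, 85],
    [9, 0, 0, 0, 0, 0, 85],
  ],
)

```text
clock: 3.65
tcp_pos: [0.5098, -0.0504, 0.0142]
orientation: [-1.571, 0.02, -0.007]
contact_force: [-4.8, -0.4, 0.9]
grip_width: 0.085
```

>>> drive_tool(
  series=[
    [2, 0, 0, 0, 0, 0, 85],
    [4, 0, 0, 0, 0, 0, 85],
  ],
)

```text
clock: 3.85
tcp_pos: [0.5119, -0.0506, 0.0141]
orientation: [-1.571, 0.024, -0.003]
contact_force: [-12.8, -0.3, 11.1]
grip_width: 0.0851
```

>>> drive_tool(
  series=[
    [2, 0, 0, 0, 0, 0, 85],
    [3, 0, 0, 0, 0, 0, 85],
  ],
)

```text
clock: 4.05
tcp_pos: [0.5117, -0.0505, 0.0139]
orientation: [-1.57, 0.029, 0.002]
contact_force: [-14.5, 0.7, 12.9]
grip_width: 0.085
```

```bash
python3 snap.py 3 scene top; python3 -c "
from h import *
crop('top3',250,150,115,120,5,'a3',1.6);crop('scene3',230,215,130,155,5,'b3')"; python3 go.py .511 -.05 .012 -.0155
```

```text
shift [-0.7  1.9  0.5] turn [-0.03 -0.1  -1.11] t 4.15 [ 0.5117 -0.0505  0.0139] F [-12.39   0.3    9.27] w 0.0851
```

View pics/a3.png

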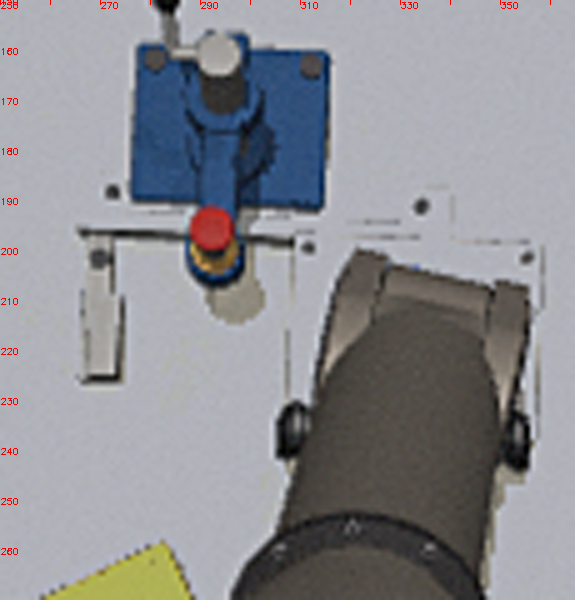

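View pics/b3.png

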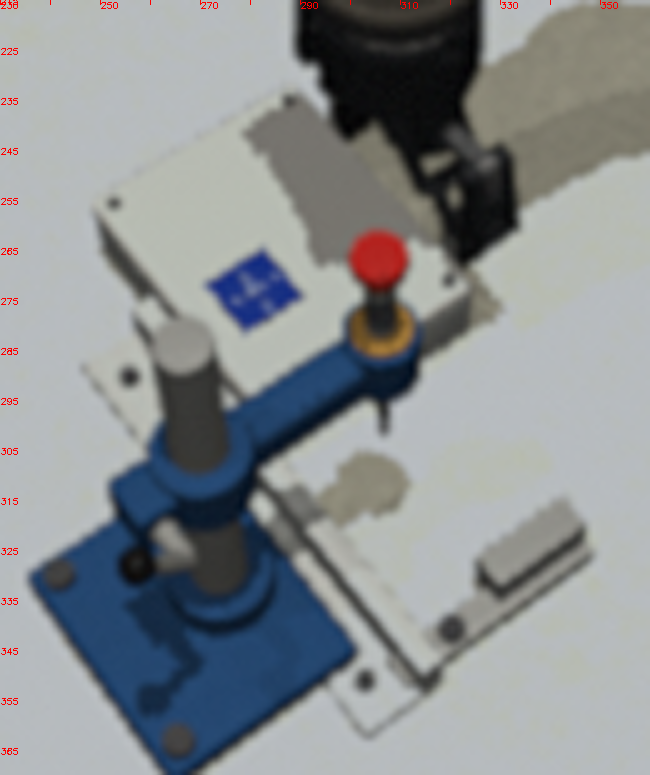

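Snug on the fence and parallel to it: the reaction is about 12 N and the lid edge runs along the fence line at top (295–355, 198). Backing out and moving round to the -y face.

>>> drive_tool(
  series=[
    [-10, 0, 0, 0, 0, -1, 85],
    [-25, 0, 0, 0, 0, -1, 85],
    [-25, -40, 0, 0, 0, -1, 85],
    [-25, -85, 0, 0, 0, -1, 70],
    [-25, -120, 0, 0, 0, -1, 60],
  ],
)

```text
clock: 4.65
tcp_pos: [0.4912, -0.0505, 0.1373]
orientation: [-1.57, 0.012, -0.016]
contact_force: [0.6, 0.5, -0.8]
grip_width: 0.0604
```

```bash
python3 -c "
from bench import r
print(r.get_obs()['joints'].round(3))"; python3 go.py .58 -.18 .13 1.555;python3 go.py .58 -.18 .13 -1.586
```

```text
[-0.287  0.309  0.314  2.09  -0.137  0.759  1.665]
shift [  91.     7.5 -127.9] turn [  0.12 -90.11   0.14] t 4.65 [ 0.4912 -0.0505  0.1373] F [ 0.57  0.49 -0.78] w 0.0604
shift [  91.     7.5 -127.9] turn [-0.14 89.85  0.12] t 4.65 [ 0.4912 -0.0505  0.1373] F [ 0.57  0.49 -0.78] w 0.0604
```

>>> drive_tool(
  series=[
    [10, 0, -25, 0, 8, 0, 60],
    [20, 0, -55, 0, 16, 0, 60],
    [35, 0, -85, 0, 24, 0, 60],
    [55, 0, -115, 0, 32, 0, 60],
    [75, 0, -128, 0, 40, 0, 60],
  ],
)

```text
clock: 5.15
tcp_pos: [0.5658, -0.1841, 0.1389]
orientation: [-1.495, 0.561, -0.573]
contact_force: [0.1, -0.5, 0.3]
grip_width: 0.0601
```

```bash
python3 go.py .58 -.18 .13 -1.586;python3 go.py .58 -.18 .01 -1.586
```

```text
shift [ 7.9  9.  12.5] turn [-0.31 49.32  0.31] t 5.15 [ 0.5658 -0.1841  0.1389] F [ 0.1  -0.45  0.34] w 0.0601
shift [  7.  129.   12.2] turn [-0.31 49.32  0.31] t 5.15 [ 0.5658 -0.1841  0.1389] F [ 0.1  -0.45  0.34] w 0.0601
```

>>> drive_tool(
  series=[
    [7, 0, 12, 0, 8, 0, 60],
    [7, 0, 12, 0, 16, 0, 60],
    [7, 0, 12, 0, 24, 0, 60],
    [7, 0, 12, 0, 32, 0, 60],
    [7, 10, 12, 0, 40, 0, 60],
  ],
)

```text
clock: 5.65
tcp_pos: [0.5817, -0.1807, 0.1308]
orientation: [-1.268, 1.093, -1.113]
contact_force: [0.2, -0.1, 0.1]
grip_width: 0.0598
```

>>> drive_tool(
  series=[
    [0, 5, 0, 0, 8, 0, 60],
    [0, 40, 0, 0, 9.3, 0, 60],
    [0, 80, 0, 0, 9.3, 0, 60],
    [0, 105, 0, 0, 9.3, 0, 60],
    [0, 118, 0, 0, 9.3, 0, 60],
  ],
)

```text
clock: 6.15
tcp_pos: [0.5835, -0.181, 0.0111]
orientation: [-1.195, 1.212, -1.233]
contact_force: [-0.3, -0.0, 0.4]
grip_width: 0.0603
```

```bash
python3 go.py .58 -.18 .01 -1.586; python3 snap.py 4 scene top; python3 -c "
from h import *
crop('top4',250,150,140,120,5,'a4',1.6)
a=cv2.imread('pics/scene4.png')[160:380,210:370];cv2.imwrite('pics/b4.png',cv2.resize(a,None,fx=3,fy=3))"
```

```text
shift [-0.9  1.  -3.5] turn [-0.69 -0.24  0.26] t 6.15 [ 0.5835 -0.181   0.0111] F [-0.27 -0.01  0.39] w 0.0603
```

View pics/a4.png

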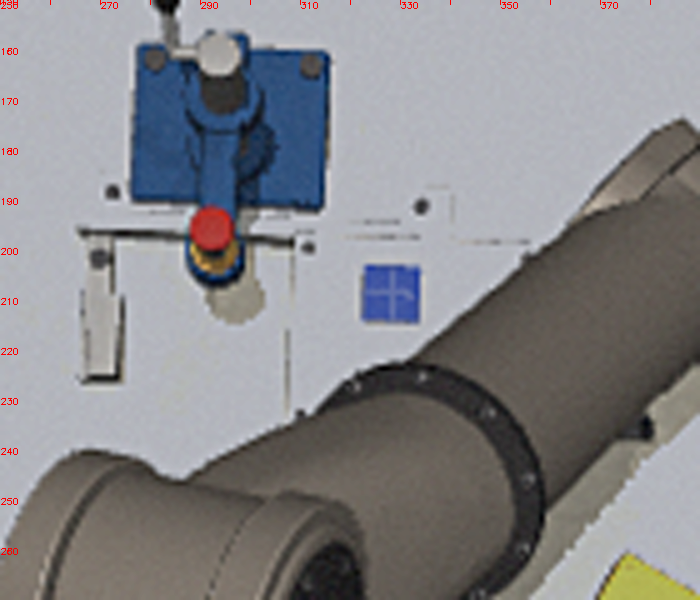

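View pics/b4.png

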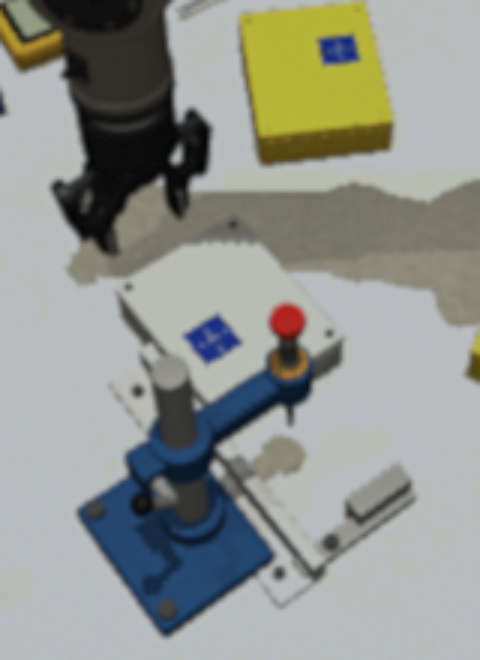

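```bash
python3 -c "
from h import *
print(ray('top4',[(328.4,208.6)],.045), T((.609,.0568),-.0155,[(0,0,.045)]))"
```

```text
[[ 0.60856028 -0.04543806  0.045     ]] [[0.609  0.0568 0.045 ]]
```

>>> drive_tool(
  series=[
    [-14, 0, 0, 0, 0, 0, 60],
    [-28, 0, 0, 0, 0, 0, 60],
    [-42, 0, 0, 0, 0, 0, 60],
    [-54, 0, 0, 0, 0, 0, 60],
    [-66, 0, 0, 0, 0, 0, 60],
  ],
)

```text
clock: 6.75
tcp_pos: [0.5853, -0.1157, 0.0129]
orientation: [-1.194, 1.21, -1.236]
contact_force: [-0.8, -6.1, 3.3]
grip_width: 0.06
```

```bash
python3 go.py .5825 -.055 .01 -1.586
```

```text
shift [-60.7   2.5  -4. ] turn [-0.82 -0.27  0.4 ] t 6.75 [ 0.5853 -0.1157  0.0129] F [-0.84 -6.15  3.35] w 0.06
```

>>> drive_tool(
  series=[
    [-12, 1, 0, 0, 0, 0, 60],
    [-24, 1, -1, 0, 0, 0, 60],
    [-36, 1, -1, 0, 0, 0, 60],
    [-46, 1, -2, 0, 0, 0, 60],
    [-54, 1, -2, 0, 0, 0, 60],
  ],
)

```text
clock: 7.25
tcp_pos: [0.5854, -0.062, 0.013]
orientation: [-1.194, 1.206, -1.239]
contact_force: [0.4, -6.7, 3.1]
grip_width: 0.0601
```

```bash
python3 go.py .5825 -.055 .01 -1.586; python3 snap.py 5 scene top; python3 -c "
from h import *
crop('top5',250,150,115,120,5,'a5',1.6);crop('scene5',230,215,130,155,5,'b5')"
```

```text
shift [-6.9  2.9 -3.1] turn [-1.   -0.27  0.52] t 7.25 [ 0.5854 -0.062   0.013 ] F [ 0.43 -6.66  3.1 ] w 0.0601
```

View pics/a5.png

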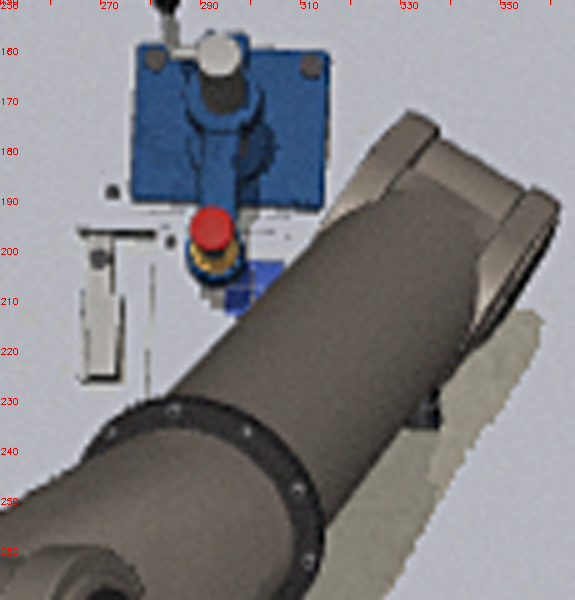

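View pics/b5.png

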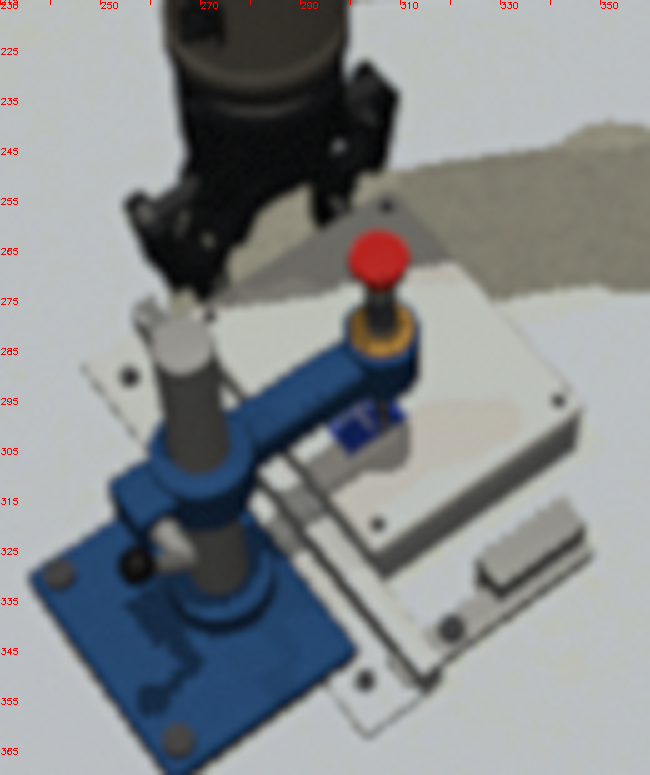

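>>> drive_tool(
  series=[
    [-4, 1, 0, 0, 0, 0, 60],
    [-8, 1, -1, 0, 0, 0, 60],
    [-11, 1, -1, 0, 0, 0, 60],
    [-13, 1, -1, 0, 0, 0, 60],
  ],
)

```text
clock: 7.75
tcp_pos: [0.5853, -0.0488, 0.0125]
orientation: [-1.193, 1.205, -1.239]
contact_force: [-0.6, -6.8, 4.4]
grip_width: 0.0603
```

>>> drive_tool(
  series=[
    [-2, 0, 0, 0, 0, 0, 60],
    [-4, 0, 0, 0, 0, 0, 60],
  ],
)

```text
clock: 7.95
tcp_pos: [0.5853, -0.045, 0.0127]
orientation: [-1.193, 1.205, -1.24]
contact_force: [-0.8, -4.6, 0.9]
grip_width: 0.0601
```

>>> drive_tool(
  series=[
    [-2, 0, 0, 0, 0, 0, 60],
    [-3, 0, 0, 0, 0, 0, 60],
  ],
)

```text
clock: 8.15
tcp_pos: [0.5853, -0.0419, 0.0128]
orientation: [-1.193, 1.204, -1.24]
contact_force: [-0.2, -5.0, 0.2]
grip_width: 0.06
```

>>> drive_tool(
  series=[
    [-1.5, 0, 0, 0, 0, 0, 60],
    [-3, 0, 0, 0, 0, 0, 60],
  ],
)

```text
clock: 8.35
tcp_pos: [0.5854, -0.0404, 0.0128]
orientation: [-1.194, 1.203, -1.242]
contact_force: [0.6, -9.7, -0.6]
grip_width: 0.0602
```

>>> drive_tool(
  series=[
    [-2, 0, 0, 0, 0, 0, 60],
    [-3, 0, 0, 0, 0, 0, 60],
  ],
)

```text
clock: 8.55
tcp_pos: [0.5854, -0.0405, 0.0129]
orientation: [-1.196, 1.201, -1.247]
contact_force: [0.1, -12.3, -0.2]
grip_width: 0.0599
```

```bash
python3 go.py .5825 -.055 .01 -1.586; python3 snap.py 6 scene top; python3 -c "
from h import *
crop('top6',250,150,115,120,5,'a6',1.6);crop('scene6',230,215,130,155,5,'b6')"
```

```text
shift [14.5  3.1 -2.7] turn [-1.2  -0.34  0.94] t 8.55 [ 0.5854 -0.0405  0.0129] F [  0.06 -12.33  -0.2 ] w 0.0599
```

View pics/a6.png

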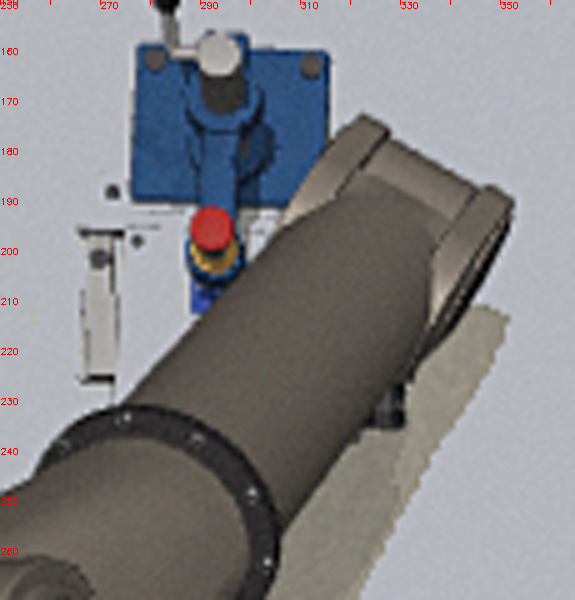

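View pics/b6.png

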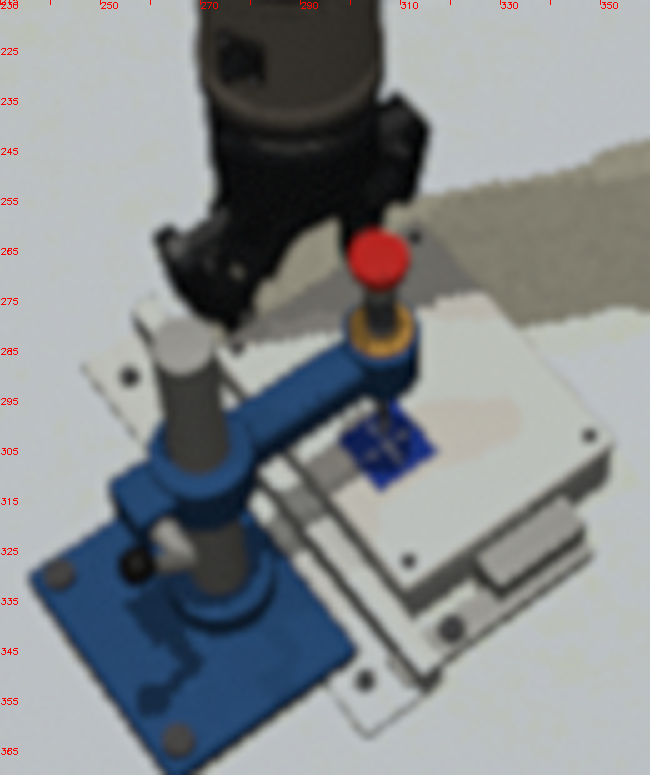

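The box is against the stop, with a hard 12 N reaction. Now I'll retreat and re-seat it on the fence from the -x face.

>>> drive_tool(
  series=[
    [12, 0, 0, 0, 0, 1, 60],
    [30, -10, 0, 1, 0, 1, 60],
    [40, -50, 0, 1, 0, 1, 60],
    [40, -90, 20, 1, -6, 1, 60],
    [40, -120, 60, 1, -14, 1, 60],
  ],
)

```text
clock: 9.15
tcp_pos: [0.6404, -0.0807, 0.1375]
orientation: [-1.282, 1.016, -1.059]
contact_force: [2.5, 0.3, -1.1]
grip_width: 0.0598
```

```bash
python3 go.py .47 0 .13 -.0155; python3 go.py .48 .045 .012 -.0155
```

```text
shift [-116.8    1.8 -148.2] turn [ -1.53 -76.2    1.57] t 9.15 [ 0.6404 -0.0807  0.1375] F [ 2.48  0.29 -1.11] w 0.0598
shift [-159.   120.2 -132.6] turn [ -1.53 -76.2    1.57] t 9.15 [ 0.6404 -0.0807  0.1375] F [ 2.48  0.29 -1.11] w 0.0598
```

>>> drive_tool(
  series=[
    [10, 0, -45, 0, -8, 0, 60],
    [20, 0, -90, 0, -16, 0, 60],
    [20, 0, -135, -0.5, -24, 0.5, 60],
    [-10, 0, -175, -0.5, -32, 0.5, 60],
    [-50, 0, -190, -1, -40, 1, 60],
  ],
)

```text
clock: 9.65
tcp_pos: [0.4395, -0.0764, 0.1307]
orientation: [-1.499, 0.501, -0.512]
contact_force: [1.6, 1.0, -0.4]
grip_width: 0.0598
```

```bash
python3 go.py .48 .045 .13 -.0155; python3 go.py .48 .045 .012 -.0155
```

```text
shift [-41.    2.2 121.3] turn [ -0.7  -36.26   0.38] t 9.65 [ 0.4395 -0.0764  0.1307] F [ 1.64  1.01 -0.35] w 0.0598
shift [-41.3 120.2 119.7] turn [ -0.7  -36.26   0.38] t 9.65 [ 0.4395 -0.0764  0.1307] F [ 1.64  1.01 -0.35] w 0.0598
```

>>> drive_tool(
  series=[
    [-10, 0, 30, 0, -8, 0, 60],
    [-20, 0, 60, 0, -16, 0, 60],
    [-30, 0, 90, 0, -24, 0, 60],
    [-41, 0, 121, 0, -32, 0, 60],
    [-41, 30, 121, 0, -36.3, 0, 60],
  ],
)

```text
clock: 10.15
tcp_pos: [0.4847, 0.0508, 0.1054]
orientation: [-1.556, -0.013, -0.018]
contact_force: [0.7, -0.0, -0.6]
grip_width: 0.06
```

```bash
python3 go.py .48 .045 .012 -.0155
```

```text
shift [-6.5 93.2 -7.2] turn [-0.84  0.69  1.12] t 10.15 [0.4847 0.0508 0.1054] F [ 0.66 -0.04 -0.64] w 0.06
```

>>> drive_tool(
  series=[
    [-7, 10, -6, -0.8, 0.7, 1.1, 60],
    [-7, 45, -6, -0.8, 0.7, 1.1, 60],
    [-7, 80, -6, -0.8, 0.7, 1.1, 60],
    [-7, 93, -6, -0.8, 0.7, 1.1, 60],
  ],
)

```text
clock: 10.55
tcp_pos: [0.4774, 0.0452, 0.0105]
orientation: [-1.571, 0.018, -0.012]
contact_force: [-0.4, 0.1, -0.4]
grip_width: 0.0598
```

```bash
python3 go.py .505 .045 .012 -.0155
```

```text
shift [27.6 -1.6  0.3] turn [ 0.04 -0.19 -0.23] t 10.55 [0.4774 0.0452 0.0105] F [-0.36  0.15 -0.42] w 0.0598
```

>>> drive_tool(
  series=[
    [10, 0, 0, 0, 0, 0, 60],
    [18, 0, 0, 0, 0, 0, 60],
    [24, 0, 0, 0, 0, 0, 60],
    [28, 0, 0, 0, 0, 0, 60],
    [31, 0, 0, 0, 0, 0, 60],
  ],
)

```text
clock: 11.05
tcp_pos: [0.5095, 0.0447, 0.0113]
orientation: [-1.571, 0.017, -0.013]
contact_force: [-0.8, 0.0, -0.5]
grip_width: 0.0601
```

>>> drive_tool(
  series=[
    [2, 0, 0, 0, 0, 0, 60],
    [3, 0, 0, 0, 0, 0, 60],
  ],
)

```text
clock: 11.25
tcp_pos: [0.5123, 0.0447, 0.0115]
orientation: [-1.571, 0.017, -0.013]
contact_force: [-2.7, 0.1, 1.7]
grip_width: 0.0597
```

>>> drive_tool(
  series=[
    [1.5, 0, 0, 0, 0, 0, 60],
    [3, 0, 0, 0, 0, 0, 60],
  ],
)

```text
clock: 11.45
tcp_pos: [0.5122, 0.0447, 0.0111]
orientation: [-1.571, 0.022, -0.008]
contact_force: [-10.6, 0.9, 8.0]
grip_width: 0.0599
```

>>> drive_tool(
  series=[
    [2, 0, 0, 0, 0, 0, 60],
    [3, 0, 0, 0, 0, 0, 60],
  ],
)

```text
clock: 11.65
tcp_pos: [0.5121, 0.0446, 0.0107]
orientation: [-1.571, 0.026, -0.003]
contact_force: [-10.0, -0.0, 7.9]
grip_width: 0.0599
```

```bash
python3 go.py .485 .045 .012 -.0155; python3 snap.py 7 scene top; python3 -c "
from h import *
crop('top7',250,150,115,120,5,'a7',1.6);crop('scene7',230,215,130,155,5,'b7')"
```

```text
shift [-27.1  -0.9  -0.1] turn [ 0.01 -0.17 -0.87] t 11.65 [0.5121 0.0446 0.0107] F [-10.    -0.03   7.88] w 0.0599
```

View pics/a7.png

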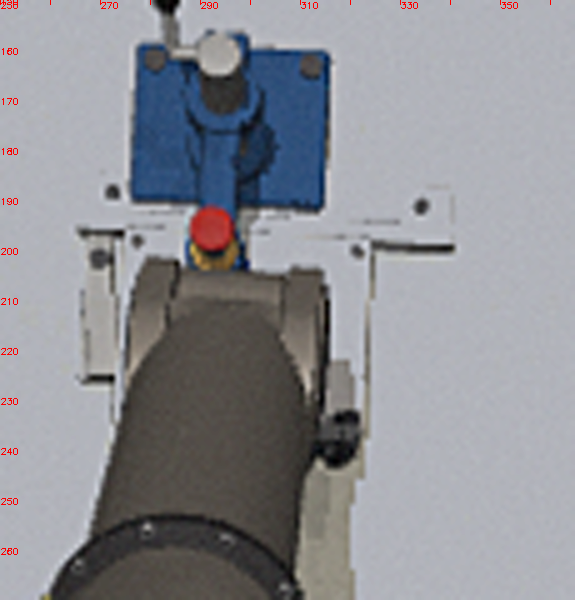

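View pics/b7.png

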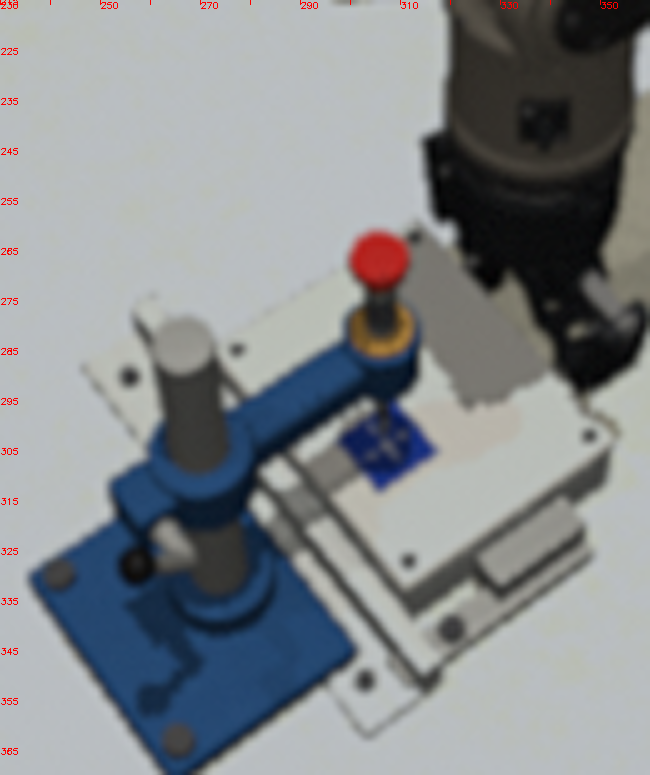

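>>> drive_tool(
  series=[
    [-8, 0, 0, 0, 0, -0.9, 60],
    [-35, 0, 0, 0, 0, -0.9, 60],
    [-50, -45, 0, 0, 0, -0.9, 60],
    [-50, -95, 0, 0, 0, -0.9, 30],
    [-50, -145, 0, 0, 0, -0.9, 0],
  ],
)

```text
clock: 12.25
tcp_pos: [0.4635, 0.0453, 0.1577]
orientation: [-1.572, 0.015, -0.015]
contact_force: [0.8, 0.6, 0.8]
grip_width: 0.0318
```

```bash
python3 go.py .6085 .0605 .25 -.0155; python3 snap.py 8 scene top wrist; python3 -c "
from h import *
crop('top8',250,150,115,120,5,'a8',1.6);crop('scene8',230,215,130,155,5,'b8')"
```

```text
shift [144.7 -92.3  17.8] turn [ 0.05 -0.18 -0.01] t 12.25 [0.4635 0.0453 0.1577] F [0.75 0.64 0.84] w 0.0318
```

View pics/a8.png

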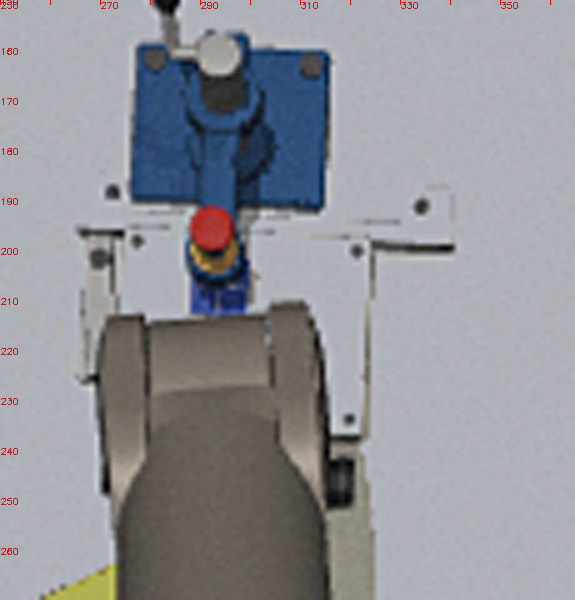

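View pics/b8.png

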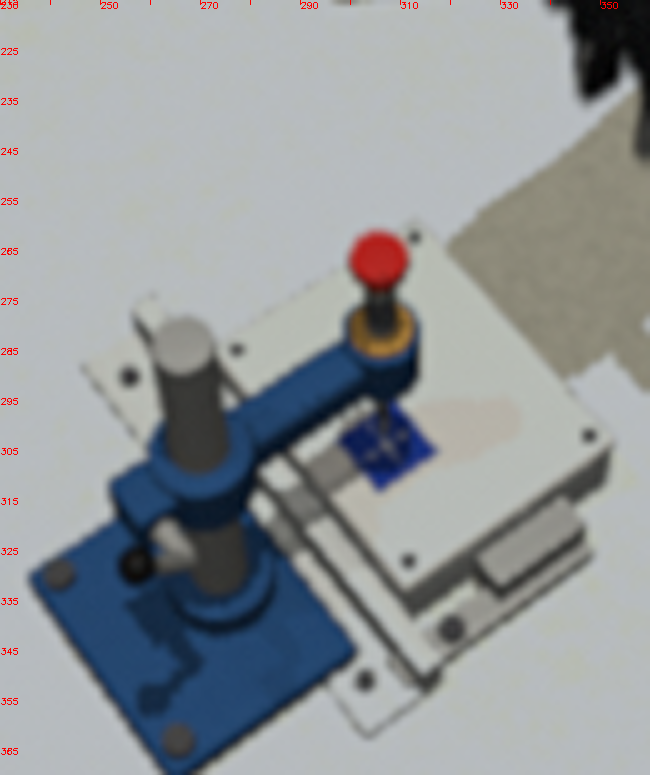

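View pics/wrist8.png

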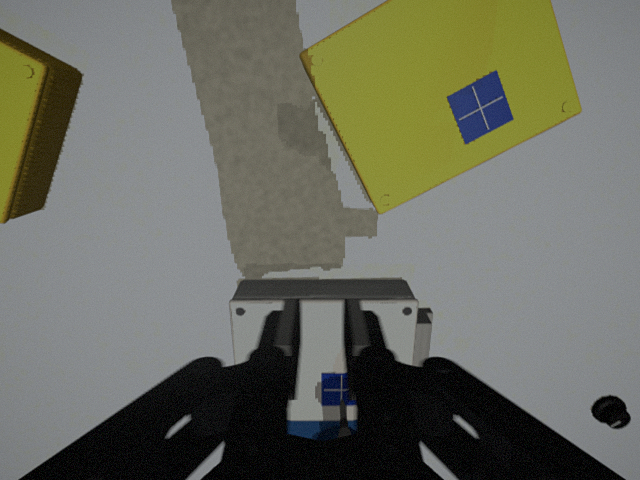

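```bash
python3 -c "
from h import *
from scipy.optimize import least_squares
def fit(n,obs_s,obs_b,hz0=.118):
    def fs(p): return (proj(n,np.vstack([T(p[:2],p[2],[q]) for q in [(o[0],o[1],o[2]+(p[3] if len(o)>5 else 0)) for o in obs_s]]))-[o[3:5] for o in obs_s]).ravel()
    s=least_squares(fs,[.609,.06,-.015,hz0],loss='soft_l1')
    fb=lambda p:(proj(n,T(p[:2],p[2],[o[:3] for o in obs_b]))-[o[3:5] for o in obs_b]).ravel()
    b=least_squares(fb,[.584,.045,-.015],loss='soft_l1')
    print(n,'stand',s.x.round(4),'res',s.fun.round(1)); print(' box',b.x.round(4),'res',b.fun.round(1))
    m=T(b.x[:2],b.x[2],[(.025,.015,.045)])[0]; d=m[:2]-s.x[:2];print(' mark-axis mm',(d*1e3).round(1),'dyaw',(b.x[2]-s.x[2]).round(4))
c=lambda u,v:(230+u/5-.4,215+v/5-.4)
S=[(0,0,.092,*c(379,258),1),(.09,0,.231,*c(184,343)),(-.055,.06,.028,*c(560,498)),(-.055,.084,.028,*c(586,533)),(-.005,.084,.028,*c(499,597)),(-.005,.06,.028,*c(476,561))]
B=[(.051,-.066,.045,*c(237,349)),(-.051,-.066,.045,*c(413,237)),(-.051,.066,.045,*c(588,435)),(.051,.066,.045,*c(408,560)),(.025,.015,.045,*c(388,452))]
fit('scene8',S,B)
c=lambda u,v:(250+u/5-.4,150+v/5-.4)
S=[(0,0,.092,*c(211,228),1),(.09,0,.231,*c(218,56)),(.035,-.14,.028,*c(454,246)),(.035,.09,.028,*c(80,231))]
B=[(.051,-.066,.045,*c(357,251)),(-.051,-.066,.045,*c(349,419)),(.051,.066,.045,*c(137,240))]
fit('top8',S,B)
"

```

```text
scene8 stand [ 0.6122  0.0632 -0.0211  0.1124] res [-0.4  0.  -1.  -0.   0.2 -0.3  1.7  0.5  1.3  0.3 -0.7 -0.6]
 box [ 0.5849  0.0485 -0.0144] res [-0.2  0.2  0.1  0.1  0.4  0.1  0.   0.4 -0.3 -1.3]
 mark-axis mm [-2.1 -0.1] dyaw 0.0067
top8 stand [ 0.6098  0.0582 -0.0111  0.1199] res [ 0.3 -0.   0.1  0.1  0.2  0.  -0.8 -0.1]
 box [ 0.5851  0.0445 -0.0203] res [-0.  0. -0. -0.  0.  0.]
 mark-axis mm [0.6 0.8] dyaw -0.0093
```

Independent fits in each image put the mark 1–2 mm from the axis and square to within 0.01 rad. That is at the measuring noise, and it agrees with the two hard contacts. Now moving the closed fingers over the cap.

>>> drive_tool(
  series=[
    [0, -45, 0, 0, 0, 0, 0],
    [10, -90, 5, 0, 0, 0, 0],
    [55, -95, 10, 0, 0, 0, 0],
    [100, -95, 15, 0, 0, 0, 0],
    [146, -95, 17, 0, 0, 0, 0],
  ],
)

```text
clock: 12.9
tcp_pos: [0.6137, 0.0614, 0.255]
orientation: [-1.567, 0.007, -0.019]
contact_force: [0.2, -0.2, -0.8]
grip_width: 0.0004
```

>>> drive_tool(
  series=[
    [0, 0, 0, 0, 0, 0, 0],
  ],
)

```text
clock: 13.0
tcp_pos: [0.6176, 0.0618, 0.2524]
orientation: [-1.569, 0.007, -0.019]
contact_force: [-0.9, 0.8, 0.3]
grip_width: -0.0002
```

```bash
python3 go.py .610 .060 .225 -.0155; python3 snap.py 9 scene; python3 -c "
from h import *
crop('scene9',230,200,130,155,5,'b9');print(proj('scene9',[(.61,.06,.25),(.61,.06,.21)]))"
```

```text
shift [-7.8 27.3 -1.9] turn [-0.08 -0.05  0.45] t 13.0 [0.6176 0.0618 0.2524] F [-0.95  0.75  0.26] w -0.0002
[[304.54687779 251.60470312]
 [304.88286401 263.01090097]]
```

View pics/b9.png

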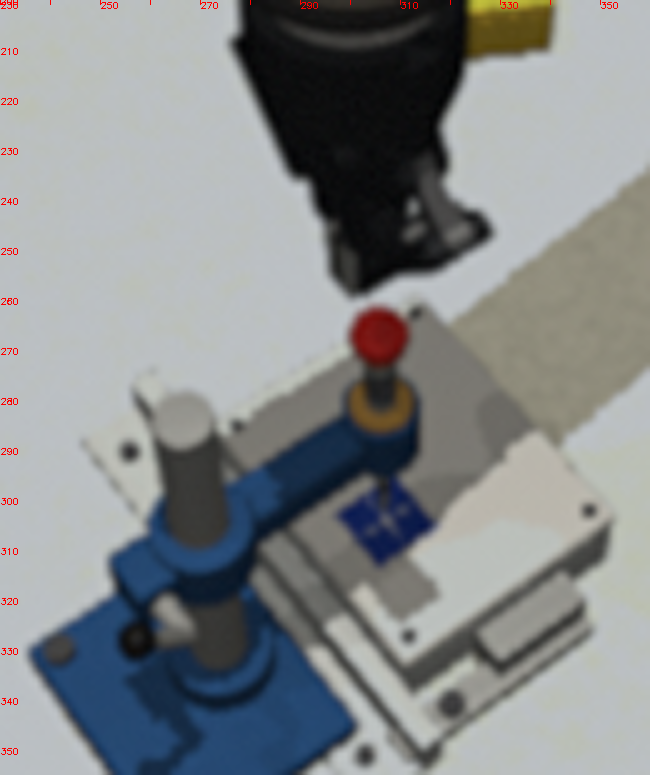

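>>> drive_tool(
  series=[
    [-7, 10, -2, 0, 0, 0.4, 0],
    [-7, 24, -2, 0, 0, 0.4, 0],
    [-7, 24, -2, 0, 0, 0.4, 0],
  ],
)

```text
clock: 13.35
tcp_pos: [0.6052, 0.0595, 0.2251]
orientation: [-1.57, 0.019, -0.008]
contact_force: [-0.4, -0.5, -1.2]
grip_width: 0.0001
```

```bash
python3 go.py .611 .060 .215 -.0155; python3 snap.py 10 scene top; python3 -c "
from h import *
crop('scene10',270,215,70,70,8,'b10')"
```

```text
shift [ 5.8 10.1  0.6] turn [-0.05 -0.07 -0.41] t 13.35 [0.6052 0.0595 0.2251] F [-0.43 -0.55 -1.22] w 0.0001
```

View pics/b10.png

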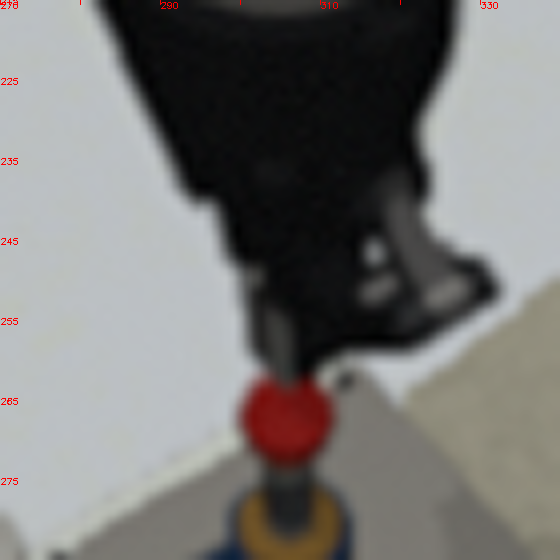

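>>> drive_tool(
  series=[
    [5.5, 4, 0.5, 0, 0, -0.4, 0],
    [5.5, 7, 0.5, 0, 0, -0.4, 0],
    [5.5, 9, 0.5, 0, 0, -0.4, 0],
    [5.5, 11, 0.5, 0, 0, -0.4, 0],
    [5.5, 13, 0.5, 0, 0, -0.4, 0],
  ],
)

```text
clock: 13.95
tcp_pos: [0.6126, 0.0601, 0.2145]
orientation: [-1.569, 0.01, -0.016]
contact_force: [-0.2, -0.9, -0.5]
grip_width: -0.0001
```

>>> drive_tool(
  series=[
    [0, 2, 0, 0, 0, 0, 0],
    [0, 4, 0, 0, 0, 0, 0],
  ],
)

```text
clock: 14.15
tcp_pos: [0.6126, 0.0601, 0.2103]
orientation: [-1.569, 0.01, -0.016]
contact_force: [-0.1, -0.3, 0.6]
grip_width: 0.0002
```

>>> drive_tool(
  series=[
    [0, 2, 0, 0, 0, 0, 0],
    [0, 4, 0, 0, 0, 0, 0],
  ],
)

```text
clock: 14.35
tcp_pos: [0.6127, 0.0601, 0.2062]
orientation: [-1.569, 0.01, -0.016]
contact_force: [-1.7, -0.2, 2.0]
grip_width: -0.0002
```

>>> drive_tool(
  series=[
    [0, 2, 0, 0, 0, 0, 0],
    [0, 4, 0, 0, 0, 0, 0],
  ],
)

```text
clock: 14.55
tcp_pos: [0.6127, 0.0601, 0.2023]
orientation: [-1.569, 0.01, -0.016]
contact_force: [-0.6, -0.4, 2.4]
grip_width: 0.0001
```

```bash
python3 go.py .611 .060 .215 -.0155; python3 snap.py 11 scene; python3 -c "
from h import *
crop('scene11',270,215,80,95,6,'b11')"
```

```text
shift [ -1.7 -12.7  -0.1] turn [-0.1  -0.07  0.24] t 14.55 [0.6127 0.0601 0.2023] F [-0.59 -0.41  2.44] w 0.0001
```

View pics/b11.png

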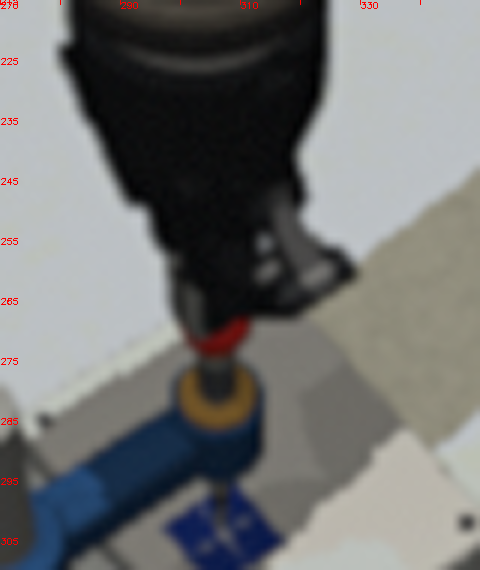

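Contact on the cap near z = 0.208, with the tip centred on it and the return spring reading about 2.5 N. Pressing down in small steps.

>>> drive_tool(
  series=[
    [-1, 2, 0, 0, 0, 0, 0],
    [-1, 4, 0, 0, 0, 0, 0],
  ],
)

```text
clock: 14.8
tcp_pos: [0.6125, 0.0601, 0.1984]
orientation: [-1.569, 0.008, -0.018]
contact_force: [1.9, -0.1, 3.2]
grip_width: 0.0001
```

>>> drive_tool(
  series=[
    [0, 2, 0, 0, 0, 0, 0],
    [0, 4, 0, 0, 0, 0, 0],
  ],
)

```text
clock: 15.0
tcp_pos: [0.6127, 0.0601, 0.1945]
orientation: [-1.569, 0.008, -0.018]
contact_force: [-1.6, -0.9, 6.9]
grip_width: 0.0004
```

>>> drive_tool(
  series=[
    [0, 2, 0, 0, 0, 0, 0],
    [0, 4, 0, 0, 0, 0, 0],
  ],
)

```text
clock: 15.2
tcp_pos: [0.6129, 0.0601, 0.1915]
orientation: [-1.568, 0.008, -0.019]
contact_force: [-3.8, -0.4, 13.7]
grip_width: -0.0
```

>>> drive_tool(
  series=[
    [-0.5, 1, 0, 0, 0, 0, 0],
  ],
)

```text
clock: 15.3
tcp_pos: [0.6129, 0.0601, 0.1917]
orientation: [-1.568, 0.007, -0.02]
contact_force: [-3.1, -0.3, 12.7]
grip_width: -0.0
```

>>> drive_tool(
  series=[
    [0, 1, 0, 0, 0, 0, 0],
  ],
)

```text
clock: 15.4
tcp_pos: [0.613, 0.0601, 0.1919]
orientation: [-1.567, 0.007, -0.02]
contact_force: [-4.3, -1.0, 12.2]
grip_width: 0.0003
```

>>> drive_tool(
  series=[
    [-1, 2, 0, 0, 0, 0, 0],
    [-1, 3, 0, 0, 0, 0, 0],
  ],
)

```text
clock: 15.6
tcp_pos: [0.6129, 0.0601, 0.1907]
orientation: [-1.566, 0.005, -0.022]
contact_force: [-2.0, -0.5, 15.6]
grip_width: -0.0001
```

>>> drive_tool(
  series=[
    [-1, 3, 0, 0, 0, 0, 0],
  ],
)

```text
clock: 15.7
tcp_pos: [0.6129, 0.0601, 0.1898]
orientation: [-1.565, 0.004, -0.024]
contact_force: [-3.6, -0.7, 18.0]
grip_width: 0.0002
```

>>> drive_tool(
  series=[
    [-1, 3, 0, 0, 0, 0, 0],
  ],
)

```text
clock: 15.8
tcp_pos: [0.613, 0.0601, 0.1891]
orientation: [-1.564, 0.002, -0.026]
contact_force: [-3.5, -0.6, 17.5]
grip_width: 0.0002
```

>>> drive_tool(
  series=[
    [-1, 3.5, 0, 0, 0, 0.5, 0],
  ],
)

```text
clock: 15.9
tcp_pos: [0.6127, 0.0601, 0.1874]
orientation: [-1.563, 0.007, -0.021]
contact_force: [-1.8, -0.0, 10.2]
grip_width: 0.0
```

The snap is plain: force dropped from 17.5 to 10.2 N with a sudden 1.7 mm drop. One brief hold, then let it up.

>>> drive_tool(
  series=[
    [0, 1, 0, 0, 0, 0, 0],
  ],
)

```text
clock: 16.0
tcp_pos: [0.613, 0.0601, 0.1875]
orientation: [-1.562, 0.007, -0.022]
contact_force: [-3.5, -0.5, 11.1]
grip_width: 0.0002
```

```bash
python3 snap.py 12 scene; python3 -c "
from h import *
crop('scene12',270,215,80,95,6,'b12')"
```

```text
(no output)
```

View pics/b12.png

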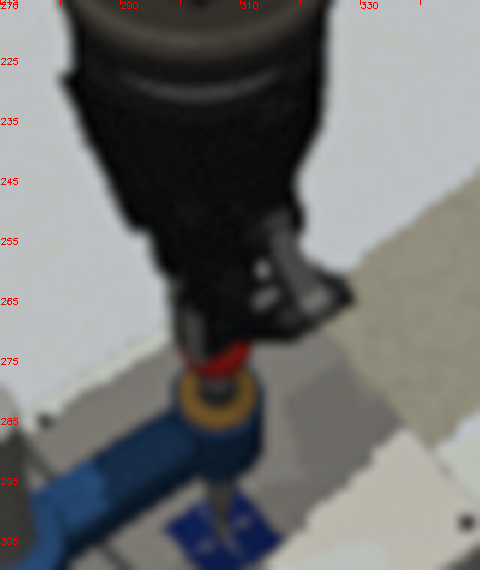

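The point sits on the cross at about (306,303). Lifting.

>>> drive_tool(
  series=[
    [0, -3, 0, 0, 0, 0, 0],
    [0, -8, 0, 0, 0, 0, 0],
    [0, -15, 0, 0, 0, 0, 0],
    [0, -28, 0, 0, 0, 0, 0],
    [0, -50, 0, 0, 0, 0, 0],
  ],
)

```text
clock: 16.55
tcp_pos: [0.6109, 0.0596, 0.2367]
orientation: [-1.563, 0.01, -0.018]
contact_force: [0.0, 0.4, 0.3]
grip_width: -0.0001
```

>>> drive_tool(
  series=[
    [-10, -20, 0, 0, 0, 0, 0],
    [-50, -30, 0, 0, 0, 0, 0],
    [-95, -30, 0, 0, 0, 0, 0],
    [-130, -30, 0, 0, 0, 0, 0],
    [-150, -30, 0, 0, 0, 0, 0],
  ],
)

```text
clock: 17.05
tcp_pos: [0.4576, 0.0618, 0.2658]
orientation: [-1.563, 0.011, -0.016]
contact_force: [0.5, -1.0, -0.1]
grip_width: 0.0002
```

```bash
python3 go.py .611 .060 .215 -.0155; python3 snap.py 13 scene top; python3 -c "
from h import *
crop('scene13',230,215,130,155,5,'b13');crop('top13',250,150,115,120,5,'a13',1.6)
a=cv2.imread('pics/scene13.png').astype(int);b=cv2.imread('pics/scene8.png').astype(int)
d=abs(a-b).max(2);print((d[250:330,295:355]>40).sum(), (d[255:280,293:318]>40).sum())"
```

```text
shift [153.2  51.3   0.5] turn [-0.45 -0.13  0.19] t 17.05 [0.4576 0.0618 0.2658] F [ 0.54 -1.   -0.15] w 0.0002
78 0
```

View pics/b13.png

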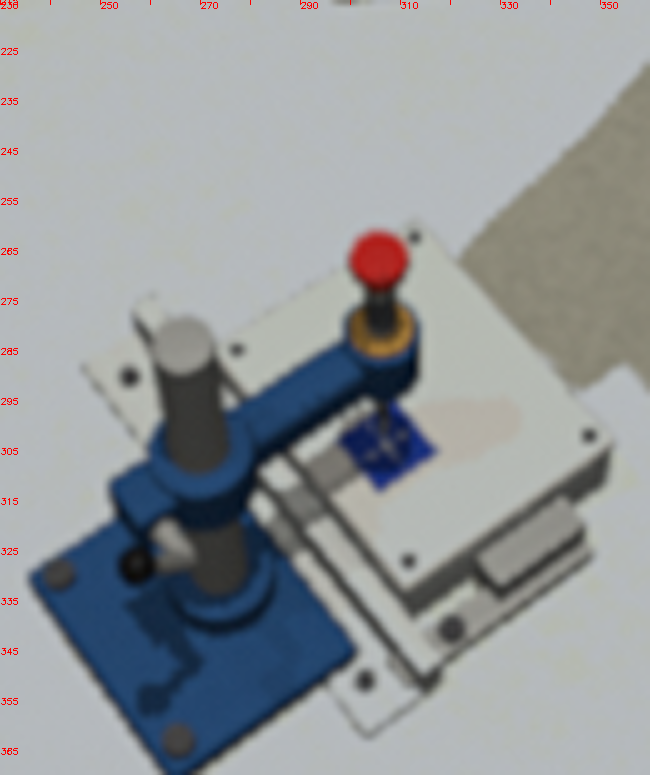

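View pics/scene13.png

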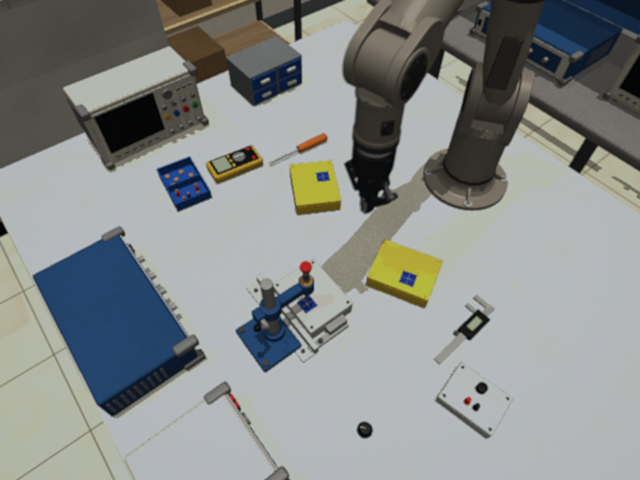

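```bash
python3 -c "
from h import *
a=cv2.imread('pics/scene12.png')[285:318,292:322];b=cv2.imread('pics/scene13.png')[285:318,292:322]
c=np.hstack([a,b]);c=cv2.resize(c,None,fx=13,fy=13,interpolation=cv2.INTER_CUBIC);cv2.imwrite('pics/z.png',np.clip(c*1.5,0,255).astype(np.uint8))"
```

```text
(no output)
```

View pics/z.png

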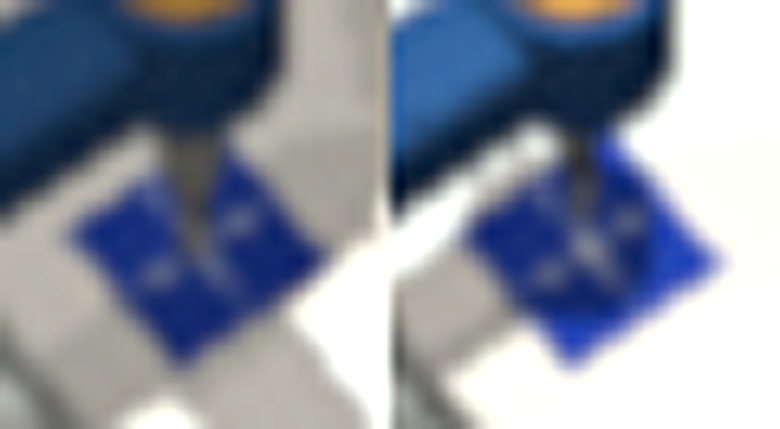

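With the punch down, its tip lies on the crossing of the scribed lines. After lift, the cap is back at its rest pixel and the box hasn't moved. Handing in.

```bash
python3 -c "
from bench import r
print(r.hand_in())"
```

```text
the job is handed in; nothing more can be done
None
```

The box is home in the stand, the punch tripped once on the scribed cross, and I handed the job in at about 17 s of the 64 s allowed. No verdict was reported.

**What I did**
- I pushed the grey box square onto the fence with both fingertips, then along it onto the side stop, then re-seated it on the fence. Each of these contacts was hard, at about 10–12 N on the tool.
- I pressed the red cap with closed fingers. The force rose to about 18 N, then dropped to about 10 N as the tool fell 1.7 mm. I held it at about 11 N for one step, then lifted and backed away.

**Last checks**
- **Mark:** in the picture with the punch down, its tip sat on the crossing of the scribed lines.
- **Punch up:** after the lift, the cap area showed no change from its picture before the press. The point springing out again was judged from the picture only, since the `rod` value cannot be read.
- **Box and bench:** in the last picture the box was where it had been before the press, and the bystanders and yellow look-alikes looked undisturbed. The tool read no meaningful contact force.

**Where measurements disagreed:** the top and scene cameras differed by about 5 mm in absolute position, more than the stated 2 mm. Compared within a single image, the mark was about 2 mm (scene) or 1 mm (top) from the punch axis, with the box square to 0.01 rad. That is close to the 2.5 mm limit and within pixel noise, so I relied on the hard contacts and the tip-on-cross picture.

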